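# Shut and lock the service cover of a pump module

### The job

The sprung service cover on top of the pump module stands ajar. Set the closed fingertips in the slot of its quarter-turn fastener, press the cover down shut and, keeping it down, turn the fastener clockwise a quarter turn to its stop, so that the cam locks and the cover stays shut once you have moved clear. Do not lift the cover further open, and leave the bottle, beaker, screwdriver and jar where they are.

Things in the scene. Friction and masses are not known exactly. Their poses are not given: they have to be found in the camera images.
- module: Pump module: fixed off-white and blue-grey bench-top box, 400 mm deep (x), 340 mm wide (y), deck at 150 mm height. Origin at the centre of its underside; x towards its rear, y along the cover's hinge, z up. The cover lies on the front part of its deck.
- hinge (a point): Middle of the cover's hinge line, on the deck: fixed, 85 mm behind the module's origin (+x), 150 mm above the counter. Axes as the module's. The cover runs from here 260 mm towards the module's front (-x), to its free edge.
- cover_edge (a point): Middle of the free front edge of the cover, on its top face; moves with the cover. The cover is a flat off-white plate 260 mm from hinge to free edge, 300 mm wide, 18 mm thick. Its rear lower edge is the hinge line; shut, its underside lies on the deck and its top face is at z = 0.168 m.
- panel (a joint): Opening angle of the cover, rad: 0 = shut, grows as its front edge rises. It starts ajar between 0.09 and 0.30, and hinge friction keeps it there. The hinge spring pushes it up when lower: unlocked and let go from shut, it rises again to about 0.07. Pressing it shut takes up to about 10 N at the fastener.
- slot (a point): Centre of the mouth of the fastener's finger slot, on the fastener's axis and level with the cover's top face: 200 mm from the hinge line, on the cover's middle line. Frame turns with the fastener: z out of the top face, y along the slot, x across. Slot 28 mm wide, 68 mm long, straight walls, takes closed fingertips from above. Cover shut: mouth at z = 0.168 m, floor 0.154 m.
- slot_floor (a point): Centre of the slot's flat floor, 14 mm below its mouth along the fastener's axis; same axes as the slot. The fastener is a round grey head 68 mm in diameter, flush in the cover in a thin dark bezel 1 mm high; the slot, with a black floor, runs right across the head.
- fastener (a joint): Turn of the fastener, rad, clockwise from above: 0 = slot parallel to the hinge line, unlocked; 1.57 = locked at its stop, slot pointing at the cover's front edge. Starts at 0 to 0.35. Light friction; stays where left. Below, a 50 mm cam arm swings under the deck's front flange from about 0.7 rad on: only while the cover is held shut, else it hits the flange. Locked, the cover has 1 to 2 mm of play.
- bottle: Capped amber bottle, 68 mm in diameter, 145 mm tall, standing on the counter beside the module; origin at the centre of its underside. Bystander.
- beaker: Open glass beaker, 72 mm in diameter, 95 mm tall, on the counter beside the module; origin at the centre of its underside. Bystander.
- screwdriver: Dark-handled screwdriver, 190 mm long, lying on the module's deck behind the cover's hinge; origin under its middle, x along it. Bystander.
- jar: Small capped jar, 52 mm in diameter, 55 mm tall, standing on the deck behind the cover's hinge; origin at the centre of its underside. Bystander.

How it is judged:
By the outcome, as a careful person would: the job done as asked, in the order asked, and still so for the second after the job is handed in, with the robot touching nothing.
It also fails if it takes over 48 s, if anything falls off the work surface, if the arm or the gripper's body presses on something with over 40 N, if the wrist force passes 120 N, or if a joint passes its speed limit or range.

### The arm

A 6-joint arm with a two-finger parallel gripper is mounted at the origin on the work surface. World frame = base frame: x ahead of the robot, y to its left, z up, the work surface at z = 0. Lengths are in m, angles in degrees, forces in N, time in s.
With the tool pointing down it reaches from about 0.35 to 0.875 m from the base axis. Payload 4.2 kg.
Tool frame: the origin (TCP) lies midway between the tips of the shut fingers; the grasp point (between the pads) lies 19 mm behind it; z points along the fingers, y is the direction in which the jaws open and shut (so a half turn about z gives the same grasp; the last joint's range is limited). The gripper opens to 87 mm and grips with 3 to 60 N. Pads are 19 mm wide; open, the fingers measure 117 mm over their backs; the gripper's body (75 mm by 190 mm) begins 51 mm behind the grasp point.
Start: joints at [87.124, 22.042, 0.453, 0, -68.411, -14.817], TCP at [0.19, 0.595, 0.223] pointing down, gripper open.
Joint ranges: [-179.83, 179.83], [-69.29, 118.12], [-61.27, 80.66], [-181.25, 117.63], [-171.15, -9.14], [-177.46, 177.46]. Speed limits (degrees/s): [159.86, 159.86, 180, 180, 180, 180].

### API

Orientations are given as a 3x3 rotation matrix whose columns are the frame's x, y, z axes.
In Python, from station import r gives the robot as it stands.
- The arm moves only by the tool carry_out, never from a script. Its argument "steps" is a list of rows, each a list of 2 entries, a list of its own where there are three numbers: the shift along the tool's x, y, z in cm, then the turn about the tool's z in degrees. In form: [[[x, y, z], twist], ...]. A call has 1 to 20 rows; each row is the pose to reach, as a shift and turn from the pose measured when the call began, along the tool's axes at that moment; what a row does not reach only later rows make up. A row lasts 1/10 s, in which the tool goes at most 50 mm and 8.59 degrees, less where a joint would pass 70% of its speed; a pose out of reach is approached as far as the arm can. A call with a gripper value outside its range is refused whole. "gripper" is the gripper's target within -1 to 1 (fully open at 1, half-way at 0, shut at -1), set as the call begins (left out, the last holds). The fingers move at their own pace and stop on an object; the grip force is fixed at half the most. Time passes only in rows, so rows that repeat a pose let the fingers close. It gives the time, the measured TCP pose, the force and the opening at its end, in the units of the state.
- r.sense(): the state, without advancing time (a new reading comes with each control period).
- r.capture(name): name is "scene" or "top" or "wrist"; returns the picture (420x560x3 uint8, red, green, blue); there is no depth.
- r.calibration(name): a dict with "camera_matrix" (3x3 intrinsics, pixels), "world_from_camera" (4x4, takes a point from camera to world coordinates). Camera axes: x right, y up, looking along -z (the intrinsics and any distortion apply to the point x, -y, -z); pixel columns grow to the right and rows downward; lengths in m; the calibration is good to about 2 mm. A picture is of the moment at which its call begins: read the wrist's pose just before it. calibration takes no time and is no camera call; for the wrist camera it gives the pose at the moment of the call.
- r.finish_job(): hands the job in, once; it reports no verdict.
Trained networks look in the newest picture that a camera, given by its name, has taken for a name from the list of things; names that differ only in an ending like _2 or _b are one class to them, and where a whole thing is asked for, a point or a joint stands for the part that bears it (a point fixed in the world has none). Each returns a list of dicts, best first, with "confidence" (0 to 1); they miss things now and then, are a little off and sometimes report something else, mostly with a low value. They report only what shows in the picture. A call takes as long as a camera call.
- r.cut_out(camera, target): "pixels" (420x560 bool, what is visible of it).
- r.place_of(camera, target): "centre" ([x, y, z] in m, in world coordinates, good to about 4 mm: a listed point, or the origin of a listed thing).
The state is a dict: "time_s": time; "joints": joint angles; "joint_velocities": joint speeds; "effort": joint torques, N m; "tcp_pos": TCP position; "ee_rot": TCP orientation; "wrist_force": force on the tool from outside, world axes, zero at the start; "moment": the same for the moment, N m; "gripper_width": opening from 0.0 (shut) to 1.0 (fully open).
Only numpy, scipy, OpenCV 4.12 (cv2) and the standard library are available. Lean on these libraries where they do the work, as an engineer would, in place of code of your own. Each camera call takes 0.05 s, during which the arm holds its last target. There are 200 camera calls.

## Working session

There is one attempt and no reset: what is moved stays moved. The work goes in short steps, Python scripts to look and compute and a tool call to move; the robot and the scene stay as the last step left them, time stands still between calls to the robot, and variables do not carry over. Pictures are saved under pics/ and viewed, about 8 in all and at most 12, crops included, and the job is handed in when it is done.

Besides the shell and the picture viewer there is one more tool, called after "Emit:" by a JSON object that holds its "name" and its "arguments", one argument or row to a line. carry_out: Moves the arm, as the interface text tells. Its arguments: {"type":"object","properties":{"steps":{"type":"array","items":{"type":"array"}},"gripper":{"type":"number"}},"required":["steps"]}

```bash
mkdir -p pics
python3 - <<'E'
from station import r
import cv2,numpy as np
s=r.sense();print(s)
ims=[]
for c in("scene","top"):
    im=r.capture(c);ims.append(im)
    for t in("module","hinge","cover_edge","slot","slot_floor","bottle","beaker","jar","screwdriver"):
        print(c,t,[(np.round(d["centre"],3),round(d["confidence"],2)) for d in r.place_of(c,t)[:2]])
    cv2.imwrite(f"pics/{c}1.png",im[:,:,::-1])
E
```

```text
{'time_s': 0.0, 'joints': array([ 8.71234575e+01,  2.20900663e+01,  3.79948728e-01, -2.91986057e-02,
       -6.84110192e+01, -1.48158831e+01]), 'joint_velocities': array([-0.04442568,  0.09584775, -0.15311293, -0.00880682, -0.0078159 ,
        0.01160587]), 'effort': array([ 1.44440901e-04, -3.90661812e+01,  1.87415260e+01,  4.21984613e+00,
        1.11529586e-02, -1.90670876e-04]), 'tcp_pos': array([0.18974674, 0.59486815, 0.22146754]), 'ee_rot': array([[ 9.52644535e-01, -3.04085604e-01, -5.79362630e-04],
       [-3.04086145e-01, -9.52642251e-01, -2.08774501e-03],
       [ 8.29278833e-05,  2.16505502e-03, -9.99997653e-01]]), 'wrist_force': array([-0.0302565 , -1.12396464, -0.03327863]), 'moment': array([-0.01406313, -0.01469913, -0.01902642]), 'gripper_width': 0.996872652222188}
scene module []
scene hinge [(array([ 0.667, -0.015,  0.152]), 0.8)]
scene cover_edge [(array([0.415, 0.053, 0.21 ]), 0.55)]
scene slot [(array([0.475, 0.037, 0.204]), 0.88)]
scene slot_floor [(array([0.475, 0.038, 0.186]), 0.76), (array([ 0.668, -0.013,  0.151]), 0.42)]
scene bottle [(array([0.605, 0.285, 0.006]), 0.55)]
scene beaker [(array([ 0.482, -0.232,  0.001]), 0.81)]
scene jar [(array([0.746, 0.07 , 0.15 ]), 0.59), (array([ 0.702, -0.091,  0.148]), 0.53)]
scene screwdriver [(array([ 0.706, -0.09 ,  0.146]), 0.93), (array([0.476, 0.039, 0.204]), 0.62)]
top module []
top hinge [(array([ 0.663, -0.015,  0.151]), 0.75)]
top cover_edge [(array([0.417, 0.054, 0.213]), 0.62)]
top slot [(array([0.481, 0.042, 0.202]), 0.88), (array([0.418, 0.054, 0.212]), 0.29)]
top slot_floor [(array([0.477, 0.037, 0.188]), 0.92)]
top bottle [(array([ 0.605,  0.284, -0.001]), 0.65)]
top beaker [(array([ 0.482, -0.241,  0.002]), 0.93)]
top jar [(array([0.746, 0.069, 0.149]), 0.6)]
top screwdriver [(array([ 0.698, -0.093,  0.151]), 0.62)]
```

View pics/scene1.png

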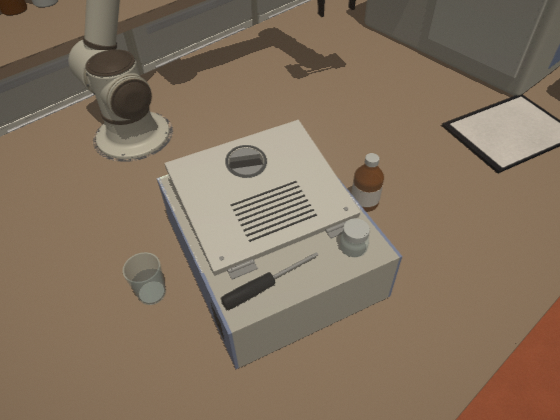

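View pics/top1.png

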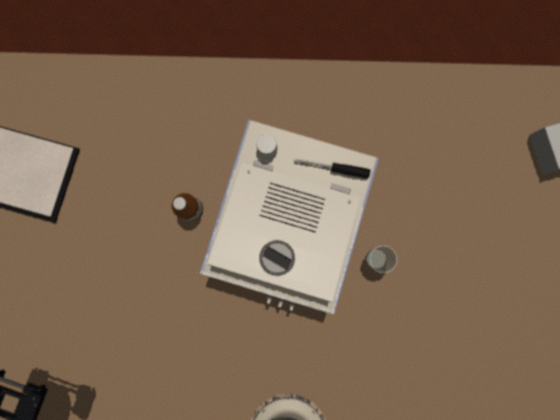

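The top picture shows the cover ajar (front edge near row 290), the fastener at pixel (277,258) with its slot turned a little clockwise, and the bystanders well clear. The points agree with each other: module yaw is about -15.4°, the opening about 0.17 rad, and the slot at (0.478, 0.038, 0.202). I'll lift first, then go above the slot with the fingers shut.

Emit:
{"name": "carry_out", "arguments": {
  "steps": [
    [[0,0,-4],0],
    [[0,0,-8],0],
    [[3,3,-8],0],
    [[6,6,-8],2],
    [[9,9,-8],4],
    [[12,12,-8],6],
    [[15,15,-8],8],
    [[18,18,-8],10],
    [[21,21,-8],12],
    [[24,24,-8],12],
    [[27,27,-8],12],
    [[30,30,-8],12],
    [[33,33,-8],12],
    [[36,36,-8],12],
    [[39,39,-8],12],
    [[42,42,-8],12],
    [[44.3,44.2,-8],12],
    [[44.3,44.2,-8],12],
    [[44.3,44.2,-8],12],
    [[44.3,44.2,-8],12]
  ],
  "gripper": -1
}}

```text
time_s: 3.0
tcp_pos: [0.4773, 0.0402, 0.3026]
ee_rot: [[0.869, -0.495, 0.0], [-0.495, -0.869, 0.0], [-0.0, -0.0, -1.0]]
wrist_force: [-0.8, -0.0, -0.1]
gripper_width: 0.005
```

```bash
cat > look.py <<'E'
from station import r
import cv2,numpy as np,sys
n=sys.argv[1]
s=r.sense();R=s["ee_rot"];p=s["tcp_pos"]
print("t",s["time_s"],"p",p.round(4),"j",s["joints"].round(1),"F",s["wrist_force"].round(1),"yang",np.degrees(np.arctan2(R[1,1],R[0,1])).round(1),"z",R[:,2].round(3))
for c in("wrist","top","scene"):
    im=r.capture(c);cv2.imwrite(f"pics/{c}{n}.png",im[:,:,::-1])
    K=r.calibration(c);A=K["camera_matrix"];T=K["world_from_camera"]
    for t in("slot","slot_floor","cover_edge","hinge"):
        for d in r.place_of(c,t)[:1]:
            q=np.array(d["centre"]);print(c,t,q.round(3),round(d["confidence"],2),"tool cm",(100*R.T@(q-p)).round(1))
    m=r.cut_out(c,"slot_floor")
    if m:
        px=m[0]["pixels"];v,u=np.nonzero(px)
        zf=q0=float(sys.argv[2])
        d=np.c_[(u-A[0,2])/A[0,0],-(v-A[1,2])/A[1,1],-np.ones(len(u))]@T[:3,:3].T
        X=T[:3,3]+d*((zf-T[2,3])/d[:,2])[:,None]
        (cx,cy),(w,h),a=cv2.minAreaRect((X[:,:2]*1000).astype(np.float32))
        e=np.linalg.eigh(np.cov(X[:,:2].T))[1][:,1]
        print(c,"seg",len(u),(cx,cy),(w,h),"slot ang",np.degrees(np.arctan2(e[1],e[0])).round(1)%180,m[0]["confidence"])
E
python3 look.py 2 0.2
```

```text
t 3.0 p [0.4773 0.0402 0.3026] j [ 24.3   4.6 -11.1  -0.  -74.2  36.1] F [-0.8 -0.  -0.1] yang -119.7 z [ 0.  0. -1.]
wrist slot [0.479 0.04  0.201] 0.69 tool cm [ 0.2 -0.1 10.1]
wrist slot_floor [0.474 0.038 0.191] 0.61 tool cm [-0.2  0.4 11.2]
wrist cover_edge [ 0.48  -0.232 -0.002] 0.53 tool cm [13.7 23.5 30.4]
wrist seg 4356 (477.79119873046875, 36.602169036865234) (64.26313781738281, 66.37293243408203) slot ang 159.8 0.72
top slot_floor [ 0.478 -0.238  0.005] 0.31 tool cm [13.8 24.2 29.7]
top hinge [ 0.664 -0.014  0.149] 0.68 tool cm [18.9 -4.5 15.4]
scene slot [0.478 0.04  0.202] 0.91 tool cm [ 0.1 -0.  10. ]
scene slot_floor [0.474 0.04  0.187] 0.95 tool cm [-0.3  0.3 11.6]
scene cover_edge [0.417 0.054 0.213] 0.73 tool cm [-5.9  1.8  9. ]
scene hinge [ 0.667 -0.012  0.148] 0.76 tool cm [19.  -4.9 15.4]
scene seg 665 (475.68011474609375, 37.85115051269531) (62.37169647216797, 74.87841796875) slot ang 151.4 0.61
```

View pics/wrist2.png

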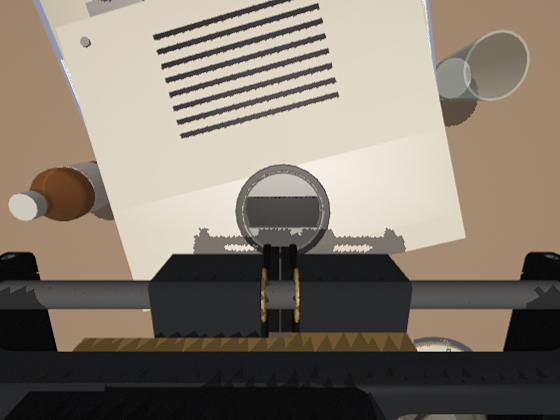

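The wrist picture shows the slot at (283,212), parallel to the jaw axis and centred under the fingers (u≈281). The fastener is therefore at about 0.25 rad. I'll insert slowly.

Emit:
{"name": "carry_out", "arguments": {
  "steps": [
    [[0,0.1,3],0],
    [[-0.1,0.1,6],0],
    [[-0.1,0.1,8],0],
    [[-0.1,0.1,9],0],
    [[-0.1,0.1,9.6],0],
    [[-0.1,0.1,10],0],
    [[-0.1,0.1,10.3],0],
    [[-0.1,0.1,10.6],0],
    [[-0.1,0.1,10.8],0],
    [[-0.1,0.1,10.8],0]
  ]
}}

```text
time_s: 4.9
tcp_pos: [0.4762, 0.0393, 0.1945]
ee_rot: [[0.869, -0.495, -0.0], [-0.495, -0.869, 0.0], [-0.0, -0.0, -1.0]]
wrist_force: [0.7, -0.3, -0.7]
gripper_width: 0.004
```

```bash
python3 look.py 3 0.2; python3 -c "
import cv2
a=cv2.imread('pics/wrist3.png')[120:330,140:420];b=cv2.imread('pics/scene3.png')[100:240,150:350]
cv2.imwrite('pics/c3.png',cv2.hconcat([cv2.resize(a,(400,300)),cv2.resize(b,(400,300))]))"
```

```text
t 4.9 p [0.4762 0.0393 0.1945] j [ 24.2   9.1 -22.   -0.  -59.   36.1] F [ 0.7 -0.3 -0.7] yang -119.7 z [-0.  0. -1.]
wrist slot_floor [0.476 0.038 0.188] 0.75 tool cm [0.  0.2 0.7]
wrist seg 4489 (494.9501647949219, 26.19284439086914) (62.34168243408203, 29.320022583007812) slot ang 60.0 0.94
top hinge [ 0.666 -0.014  0.149] 0.8 tool cm [19.1 -4.7  4.6]
scene slot [0.476 0.04  0.206] 0.85 tool cm [-0.1  0.  -1.1]
scene slot_floor [0.605 0.286 0.002] 0.67 tool cm [ -1.  -27.8  19.2]
scene cover_edge [0.416 0.052 0.211] 0.63 tool cm [-5.9  1.9 -1.7]
scene hinge [ 0.664 -0.014  0.152] 0.92 tool cm [19.  -4.7  4.3]
scene seg 465 (477.725830078125, 35.631568908691406) (64.2136001586914, 67.57159423828125) slot ang 18.900000000000006 0.92
```

View pics/c3.png

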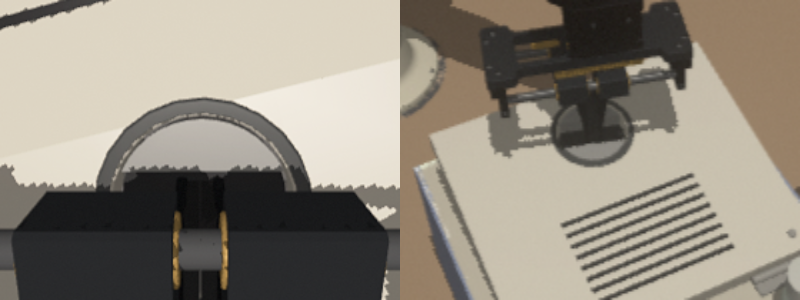

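The fingertips are in the slot without contact. Next I press the cover down, drifting a few mm forward along its arc.

Emit:
{"name": "carry_out", "arguments": {
  "steps": [
    [[0,0,0.4],0],
    [[0,0,0.8],0],
    [[-0.1,0,1.2],0],
    [[-0.1,0.1,1.6],0],
    [[-0.2,0.1,2],0],
    [[-0.2,0.1,2.4],0],
    [[-0.3,0.1,2.8],0],
    [[-0.3,0.2,3.2],0],
    [[-0.3,0.2,3.6],0],
    [[-0.4,0.2,3.9],0],
    [[-0.4,0.2,4.1],0],
    [[-0.4,0.2,4.1],0]
  ]
}}

```text
time_s: 7.0
tcp_pos: [0.4733, 0.04, 0.1545]
ee_rot: [[0.869, -0.495, 0.004], [-0.495, -0.869, 0.001], [0.003, -0.003, -1.0]]
wrist_force: [0.4, 0.8, 5.2]
gripper_width: 0.006
```

Emit:
{"name": "carry_out", "arguments": {
  "steps": [
    [[-0.1,0.1,0.1],0],
    [[-0.1,0.1,0.2],0],
    [[-0.1,0.1,0.3],0],
    [[-0.1,0.1,0.3],0]
  ]
}}

```text
time_s: 7.4
tcp_pos: [0.4733, 0.04, 0.1542]
ee_rot: [[0.87, -0.493, 0.008], [-0.493, -0.87, 0.001], [0.006, -0.005, -1.0]]
wrist_force: [-3.7, 0.7, 17.0]
gripper_width: 0.004
```

Seated at z=0.154 with 17 N. Now I turn clockwise while holding it down.

Emit:
{"name": "carry_out", "arguments": {
  "steps": [
    [[-0.05,0,0.3],4],
    [[-0.05,0,0.3],8],
    [[-0.05,0,0.3],12],
    [[-0.05,0,0.3],16],
    [[-0.05,0,0.3],20],
    [[-0.05,0,0.3],24],
    [[-0.05,0,0.3],28],
    [[-0.05,0,0.3],32],
    [[-0.05,0,0.3],36],
    [[-0.05,0,0.3],40],
    [[-0.05,0,0.3],44],
    [[-0.05,0,0.3],48],
    [[-0.05,0,0.3],52],
    [[-0.05,0,0.3],56],
    [[-0.05,0,0.3],60]
  ]
}}

```text
time_s: 8.9
tcp_pos: [0.4731, 0.0384, 0.1542]
ee_rot: [[0.007, -1.0, 0.009], [-1.0, -0.007, -0.003], [0.003, -0.009, -1.0]]
wrist_force: [-5.5, -5.1, 19.5]
gripper_width: 0.01
```

```bash
python3 look.py 4 0.154 | grep -v hinge; python3 -c "
from station import r
print(r.sense()['moment'])
import cv2
a=cv2.imread('pics/wrist4.png')[120:330,140:420];b=cv2.imread('pics/scene4.png')[100:240,150:350]
cv2.imwrite('pics/c4.png',cv2.hconcat([cv2.resize(a,(400,300)),cv2.resize(b,(400,300))]))"
```

```text
t 8.9 p [0.4731 0.0384 0.1542] j [ 24.6  11.  -26.3   0.5 -52.3 -24.5] F [-5.5 -5.1 19.5] yang -179.6 z [ 0.009 -0.003 -1.   ]
wrist slot_floor [0.473 0.037 0.154] 0.66 tool cm [0.1 0.1 0. ]
wrist seg 3817 (476.6891174316406, 36.04269027709961) (67.41072082519531, 56.411312103271484) slot ang 0.5 0.97
scene slot [0.472 0.042 0.17 ] 0.75 tool cm [-0.4  0.  -1.6]
scene slot_floor [0.472 0.04  0.15 ] 0.75 tool cm [-0.2  0.1  0.5]
scene cover_edge [0.413 0.056 0.167] 0.85 tool cm [-1.8  6.  -1.3]
scene seg 201 (463.8100280761719, 31.219329833984375) (60.293277740478516, 34.60462188720703) slot ang 16.19999999999999 0.46
[-1.70049231  1.67975006 -0.01038998]
```

View pics/c4.png

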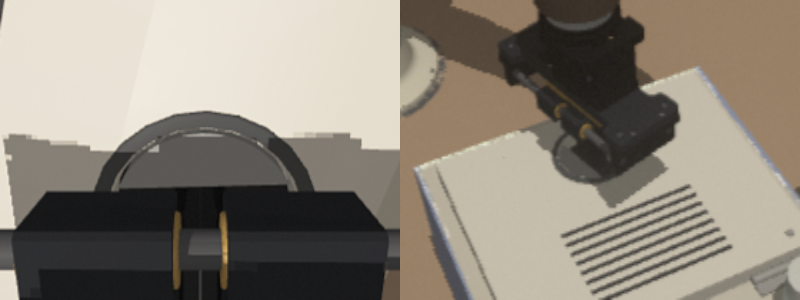

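The cover lies flat (edge z about 0.167) and the fastener has turned with the tool. Going on to the stop.

Emit:
{"name": "carry_out", "arguments": {
  "steps": [
    [[0,0,0.3],4],
    [[0,0,0.3],8],
    [[0,0,0.3],12],
    [[0,0,0.3],16],
    [[0,0,0.3],20],
    [[0,0,0.3],24],
    [[0,0,0.3],28],
    [[0,0,0.3],28]
  ]
}}

```text
time_s: 10.6
tcp_pos: [0.4744, 0.0381, 0.1542]
ee_rot: [[-0.461, -0.887, 0.013], [-0.888, 0.461, -0.004], [-0.002, -0.013, -1.0]]
wrist_force: [-4.7, -0.3, 18.1]
gripper_width: 0.005
```

```bash
python3 look.py 5 0.154 | grep -v hinge; python3 -c "
from station import r
print(r.sense()['moment'])"
```

```text
t 10.6 p [0.4744 0.0381 0.1542] j [ 24.5  11.  -26.3   0.6 -52.1 -52.4] F [-4.7 -0.3 18.1] yang 152.6 z [ 0.013 -0.004 -1.   ]
wrist cover_edge [0.414 0.054 0.168] 0.68 tool cm [ 1.4  6.1 -1.5]
wrist seg 3904 (463.6826171875, 22.006221771240234) (25.303394317626953, 65.67727661132812) slot ang 152.7 0.98
top slot [0.745 0.068 0.148] 0.56 tool cm [-15.1 -22.6   1. ]
scene cover_edge [0.411 0.056 0.17 ] 0.89 tool cm [ 1.3  6.4 -1.7]
[-0.28043686  1.41802778  0.02683305]
```

Emit:
{"name": "carry_out", "arguments": {
  "steps": [
    [[0,0,0.3],3],
    [[0,0,0.3],6],
    [[0,0,0.3],9],
    [[0,0,0.3],9]
  ]
}}

```text
time_s: 11.9
tcp_pos: [0.4759, 0.0379, 0.1542]
ee_rot: [[-0.592, -0.806, 0.017], [-0.806, 0.592, -0.005], [-0.006, -0.016, -1.0]]
wrist_force: [-5.6, -0.6, 17.5]
gripper_width: 0.006
```

```bash
python3 look.py 6 0.154 | grep -v hinge; python3 -c "
from station import r
print(r.sense()['moment'])
import cv2
a=cv2.imread('pics/wrist5.png')[120:330,140:420];b=cv2.imread('pics/wrist6.png')[120:330,140:420]
cv2.imwrite('pics/c6.png',cv2.hconcat([cv2.resize(a,(400,300)),cv2.resize(b,(400,300))]))"
```

```text
t 11.9 p [0.4759 0.0379 0.1542] j [ 24.5  11.  -26.4   0.8 -51.8 -61.3] F [-5.6 -0.6 17.5] yang 143.7 z [ 0.017 -0.005 -1.   ]
wrist slot_floor [0.473 0.036 0.156] 0.94 tool cm [ 0.3  0.2 -0.2]
wrist cover_edge [0.414 0.053 0.172] 0.65 tool cm [ 2.4  5.8 -1.8]
wrist seg 4223 (474.2010803222656, 33.63862609863281) (69.31229400634766, 56.87032699584961) slot ang 144.1 0.56
top seg 457 (702.517578125, -90.68404388427734) (191.21372985839844, 27.69475746154785) slot ang 80.7 0.29
scene cover_edge [0.408 0.056 0.168] 0.91 tool cm [ 2.6  6.5 -1.6]
scene seg 960 (732.6285400390625, 86.72968292236328) (52.57318878173828, 92.85865783691406) slot ang 125.2 0.54
[-0.14698175  1.24130366 -0.01677826]
```

View pics/c6.png

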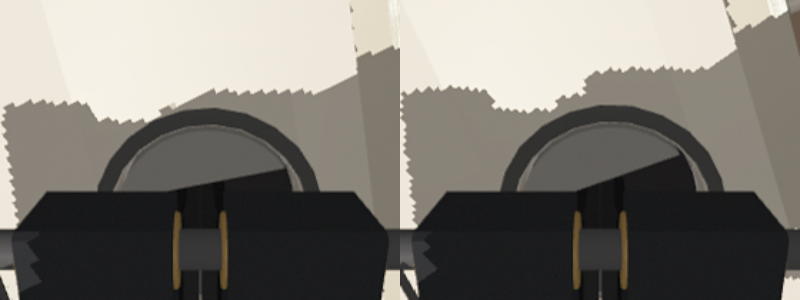

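The slot edge now lags the tool by 10.5° and then 19.5°, so the slot stayed at a world angle of about 163° both times. The expected stop is about 164.6°, which suggests it has been reached. A little more turn should bring the fingers against the slot walls, and a rise in torque would confirm it.

Emit:
{"name": "carry_out", "arguments": {
  "steps": [
    [[0.1,0.1,0.25],3],
    [[0.1,0.1,0.25],6],
    [[0.1,0.1,0.25],9],
    [[0.1,0.1,0.25],12],
    [[0.1,0.1,0.25],12]
  ]
}}

```text
time_s: 13.3
tcp_pos: [0.4771, 0.0378, 0.1543]
ee_rot: [[-0.745, -0.666, 0.023], [-0.667, 0.745, -0.005], [-0.014, -0.019, -1.0]]
wrist_force: [-1.0, -0.9, 12.8]
gripper_width: 0.005
```

```bash
python3 -c "
from station import r
import cv2,numpy as np
s=r.sense();R=s['ee_rot'];print(s['moment'],s['joints'],s['effort'][5],np.degrees(np.arctan2(R[1,1],R[0,1])))
a=r.capture('wrist')[120:330,140:420,::-1]
cv2.imwrite('pics/c7.png',cv2.resize(a,(400,300)))"
```

```text
[-0.24844284  0.20489705  0.07192376] [ 24.57048394  10.9562018  -26.53905218   1.00965235 -51.41725467
 -73.39751192] -0.20509719382971525 131.78754909924876
```

View pics/c7.png

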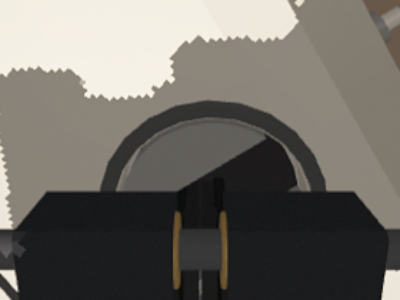

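Emit:
{"name": "carry_out", "arguments": {
  "steps": [
    [[0,0,0.2],3],
    [[0,0,0.2],6],
    [[0,0,0.2],9],
    [[0,0,0.2],12],
    [[0,0,0.2],12]
  ]
}}

```text
time_s: 13.85
tcp_pos: [0.4786, 0.0374, 0.1543]
ee_rot: [[-0.867, -0.498, 0.027], [-0.498, 0.867, -0.006], [-0.021, -0.018, -1.0]]
wrist_force: [-0.9, -1.9, 10.8]
gripper_width: 0.006
```

```bash
python3 -c "
from station import r
import cv2,numpy as np
s=r.sense();R=s['ee_rot'];print(s['moment'],s['joints'],s['effort'][5],np.degrees(np.arctan2(R[1,1],R[0,1])))"
```

```text
[-0.59261987  0.38237688  0.03341444] [ 24.54138155  10.99019119 -26.56227705   1.19070639 -51.18460221
 -85.40214795] -0.2051007142290473 119.86467283218221
```

There is no wall torque, because the fingertips have ample play in the slot. The slot angle itself has held at about 163° throughout. I'll lift straight up and check.

Emit:
{"name": "carry_out", "arguments": {
  "steps": [
    [[0,0,-0.1],0],
    [[0,0,-0.3],0],
    [[0,0,-0.6],0],
    [[0,0,-1],0],
    [[0,0,-1.5],0],
    [[0,0,-2.5],0],
    [[0,0,-4.5],0],
    [[0,0,-7],0],
    [[0,0,-10],0],
    [[0,0,-12],0],
    [[0,0,-12],0]
  ]
}}

```text
time_s: 14.95
tcp_pos: [0.4771, 0.0384, 0.2785]
ee_rot: [[-0.866, -0.498, 0.035], [-0.499, 0.867, -0.003], [-0.028, -0.02, -0.999]]
wrist_force: [0.6, 0.2, -0.0]
gripper_width: -0.0
```

```bash
python3 look.py 8 0.155
```

```text
t 14.95 p [0.4771 0.0384 0.2785] j [ 24.8   4.2 -15.4   1.1 -68.6 -85.3] F [ 0.6  0.2 -0. ] yang 119.9 z [ 0.035 -0.003 -0.999]
wrist slot [0.474 0.04  0.168] 0.7 tool cm [ 0.5  0.5 11.1]
wrist slot_floor [0.473 0.039 0.157] 0.63 tool cm [ 0.7  0.5 12.1]
wrist cover_edge [0.41  0.055 0.173] 0.65 tool cm [ 5.3  4.9 10.3]
wrist hinge [ 0.666 -0.017  0.149] 0.94 tool cm [-13.2 -13.9  13.7]
wrist seg 4292 (469.90814208984375, 39.723228454589844) (72.36168670654297, 68.19903564453125) slot ang 61.9 0.79
top hinge [ 0.665 -0.017  0.152] 0.71 tool cm [-13.2 -13.9  13.4]
scene slot [0.472 0.039 0.17 ] 0.57 tool cm [ 0.7  0.5 10.8]
scene slot_floor [0.474 0.037 0.154] 0.89 tool cm [ 0.7  0.3 12.4]
scene cover_edge [0.41  0.054 0.168] 0.97 tool cm [ 5.4  4.9 10.8]
scene hinge [ 0.666 -0.015  0.151] 0.89 tool cm [-13.4 -13.8  13.4]
scene seg 537 (461.6345520019531, 46.82941818237305) (69.03852081298828, 61.96165084838867) slot ang 83.0 0.96
```

View pics/wrist8.png

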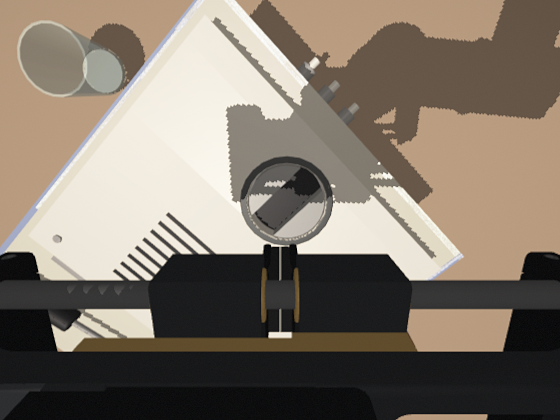

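The cover stays shut (edge z about 0.17) and the slot points at the front edge. I'll measure the slot angle against the cover's lines in a rectified view.

Run:
```python
from station import r
import cv2,numpy as np
im=r.capture("wrist");K=r.calibration("wrist");A=K["camera_matrix"];T=K["world_from_camera"];W=np.linalg.inv(T)
# rectify plane z=.168, 0.5mm/px, x->col 0..  around slot
def px(x,y,z=.168):
    c=W@[x,y,z,1];return [A[0,0]*c[0]/-c[2]+A[0,2],A[1,1]*-c[1]/-c[2]+A[1,2]]
c=[(.39,-.1),(.39,.16),(.60,.16),(.60,-.1)]
H=cv2.getPerspectiveTransform(np.float32([px(*p) for p in c]),np.float32([((p[0]-.39)*2000,(p[1]+.1)*2000) for p in c]))
g=cv2.warpPerspective(im[:,:,::-1],H,(420,520))
L=cv2.createLineSegmentDetector().detect(cv2.cvtColor(g,cv2.COLOR_BGR2GRAY))[0][:,0]
for a in L:
    l=np.hypot(a[2]-a[0],a[3]-a[1])
    if l>40: print((a/2000*1000+[390,-100,390,-100]).round(0),round(l/2),"ang",round(np.degrees(np.arctan2(a[3]-a[1],a[2]-a[0]))%180,1))
cv2.imwrite("pics/r9.png",g)
```

```text
[557. -14. 546. -54.] 41 ang 74.5
[596.  92. 584. 111.] 23 ang 120.8
[463. 145. 506.  72.] 84 ang 120.3
[548.   0. 534. -51.] 53 ang 74.5
[523.  43. 548.  -1.] 51 ang 120.3
[600. -39. 592. -66.] 28 ang 75.2
[588. -36. 581. -63.] 28 ang 74.2
[577. -33. 569. -61.] 29 ang 74.2
[565. -31. 558. -57.] 27 ang 74.5
[561. -58. 569. -32.] 27 ang 74.8
[585. -64. 592. -37.] 29 ang 74.8
[538. -51. 551.  -7.] 46 ang 74.7
[473.  24. 498.  17.] 27 ang 164.2
[539.  71. 509.  54.] 35 ang 29.8
[550. -55. 559. -21.] 35 ang 74.9
[573. -61. 580. -34.] 28 ang 74.7
[502.  70. 484.  80.] 21 ang 150.0
[590. 100. 567.  87.] 26 ang 29.8
[494.   2. 509.  17.] 22 ang 44.4
[413. 139. 419. 159.] 21 ang 73.4
[390. -32. 399.   3.] 37 ang 75.0
[508.  56. 538.  73.] 34 ang 29.8
[505.  44. 461.  57.] 46 ang 164.5
[427. 105. 442. 159.] 56 ang 74.7
[565.  88. 588. 102.] 27 ang 29.7
[462.  75. 483.  75.] 21 ang 179.6
[589.  78. 536.  50.] 60 ang 28.2
[458.  -2. 482.  -3.] 24 ang 178.1
[430.  29. 442.   8.] 24 ang 119.5
[482.   3. 462.   3.] 20 ang 0.6
[518.  81. 569. 112.] 59 ang 31.5
[550.  96. 522.  77.] 34 ang 34.9
[557.  64. 584.  82.] 33 ang 33.0
[583. 113. 556. 159.] 54 ang 120.7
[584. 160. 600. 132.] 32 ang 120.6
[390.  55. 399.  88.] 33 ang 74.8
```

View pics/r9.png

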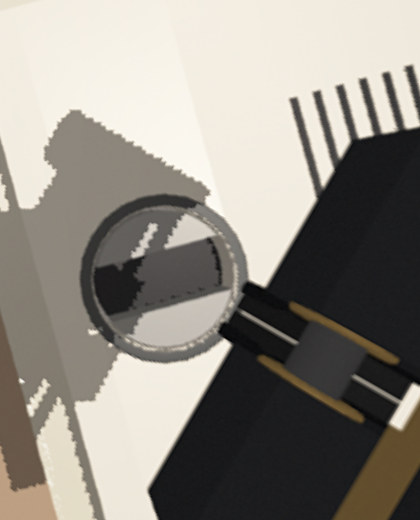

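Vents are at 74.6° and slot edges at 164.4°, so the fastener is 89.8° from the hinge line and at its stop. I'll do a last check of the bystanders and hand in.

Run:
```python
from station import r
r.capture("scene")
for t in("bottle","beaker","jar","screwdriver","cover_edge"):print(t,[d["centre"].round(3) if hasattr(d["centre"],"round") else d["centre"] for d in r.place_of("scene",t)[:1]])
print(r.finish_job())
```

```text
bottle [[0.6046, 0.284, 0.0024]]
beaker [[0.4779, -0.2321, -0.002]]
jar [[0.7475, 0.066, 0.1466]]
screwdriver [[0.7053, -0.0904, 0.1477]]
cover_edge [[0.413, 0.0533, 0.1692]]
the job is handed in; nothing more can be done
None
```

The cover is shut and locked, and I've handed the job in at about 15 s of the 48 s allowed. I set the closed fingertips in the slot, pressed the cover down with about 17 N, turned the fastener clockwise to its stop and lifted straight clear.

**Cover:** with the arm clear, the front edge reads z = 0.168–0.173 m, mostly 0.168–0.169. Shut is 0.168 m. An unlocked cover would have sprung up about 18 mm.

**Fastener:** the slot is 89.8° from the vent lines, which run parallel to the hinge.

**Bystanders:** the bottle, beaker, jar and screwdriver read within about 4 mm of where they started, which is within the measurement noise.

**One check failed:** I over-turned the tool by about 45° to feel for the stop, but got no torque rise because the fingertips have a lot of play in the slot. That the fastener is at its stop rests on the slot holding the same angle during that extra turn, and on the final picture.

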